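Make up the printing kit and the stamping kit for a studio workshop

TASK

Make up the two workshop kits from the stock on the bench. Printing kit, in the big three-compartment tray: lay the ink roller (brayer) lengthwise in the long bay, the disc baren in the larger of the two cells and the squat ink jar in the smaller one; stamping kit, in the small two-compartment tray: the square-based hand stamp in the smaller cell and the ink-pad tin in the larger one. Set every piece down flat on the tray floor, as it stands now, without dropping it, keep the ink jar upright throughout, and leave the tall ink bottle and the round stamp where they are.

Things in the scene. Friction and masses are not known exactly. Their poses are not given: they have to be found in the camera images.
- print_tray: Printing tray, fixed, brown wood, 204 (x) by 192 (y) mm, left or right of the stock. Floor 5 mm thick; walls and dividers 6 mm thick, tops 15 mm above the bench. Origin: centre of underside. Long bay 192 (x) by 72 (y) mm, centred at x 0, y +54 mm in its axes; larger cell 104 by 102 mm, centred at x -44, y -39; smaller cell 82 by 102 mm, centred at x +55, y -39.
- stamp_tray: Stamping tray, fixed, brown wood, 198 (x) by 92 (y) mm, on the other side of the stock; floor 5 mm, walls and divider 6 mm thick, tops 15 mm above the bench. Origin: centre of underside. Smaller cell 76 (x) by 80 (y) mm, centred at x -55, y 0 mm in its axes; larger cell 104 by 80 mm, centred at x +41, y 0.
- brayer: Ink roller, loose, 156 mm long, 56 wide, 180 g, lying level on its black roller (38 mm thick, +x end) and wire rest, wooden handle to -x. Origin: at bench level under the handle's front end, x towards the roller, z up; it reaches from x -82 to +74 mm. Handle 24 mm wide (y), from x -82 to 0, axis 38 mm above the underside. Balances at x -20 mm. May lie either way round in its bay.
- baren: Disc baren (hand-rubbing pad for prints), loose, about 140 g: black disc 80 mm across and 12 mm thick with a raised wooden bar handle over its middle, 60 mm long (along its x), 22 mm wide (along its y), between 32 and 46 mm above its underside (open below, between two feet). Origin: centre of its underside, z up.
- ink_jar: Squat round glass ink jar with black screw cap, loose, about 150 g, 54 mm across, 54 mm high. Origin: centre of its underside, z up.
- square_stamp: Wooden hand stamp with a square base, loose, about 90 g: base 50 by 50 by 18 mm (sides along its x and y), turned upright handle on top about 25 mm thick between 42 and 74 mm above its underside, whole height 78 mm. Origin: centre of its underside, z up.
- pad_tin: Closed ink-pad tin, loose, about 110 g, bare metal with a paper label on the lid: 80 (its x) by 55 (its y) mm, 24 mm high. Origin: centre of its underside, z up.
- tall_ink_bottle: Tall slim glass ink bottle with black cap, loose, 36 mm across, 95 mm high; belongs to the stock, not to a kit. Origin: centre of its underside.
- round_stamp: Wooden hand stamp like the square one but with a round base 44 mm across, 78 mm high; belongs to the stock, not to a kit. Origin: centre of its underside.

How it is judged (in metres and radians):
At the end, for the whole second after the job is handed in: Brayer lengthwise (0.3 rad, either way round) in the print tray's long bay, baren in its larger cell, ink jar in its smaller; square stamp in the stamp tray's smaller cell, pad tin in its larger. Each wholly inside, underside on the tray floor (4 mm), upright (0.1 rad), at rest (x of brayer in the frame of print_tray between -0.025 and 0.025 m and y of brayer in the frame of print_tray between 0.041 and 0.067 m and z of brayer in the frame of print_tray between 0.001 and 0.009 m and angle between each of brayer, baren, ink_jar, square_stamp, pad_tin's own z axis and vertical below 0.1 rad and linear speed of each of brayer, baren, ink_jar, square_stamp, pad_tin below 0.02 m/s and angular speed of each of brayer, baren, ink_jar, square_stamp, pad_tin below 0.2 rad/s and angle between the x axis of brayer and the x axis of print_tray, either way round below 0.3 rad and x of baren in the frame of print_tray between -0.059 and -0.029 m and y of baren in the frame of print_tray between -0.053 and -0.025 m and z of baren in the frame of print_tray between 0.001 and 0.009 m and x of ink_jar in the frame of print_tray between 0.039 and 0.071 m and y of ink_jar in the frame of print_tray between -0.065 and -0.013 m and z of ink_jar in the frame of print_tray between 0.001 and 0.009 m and x of square_stamp in the frame of stamp_tray between -0.071 and -0.039 m and y of square_stamp in the frame of stamp_tray between -0.018 and 0.018 m and z of square_stamp in the frame of stamp_tray between 0.001 and 0.009 m and x of pad_tin in the frame of stamp_tray between 0.015 and 0.067 m and y of pad_tin in the frame of stamp_tray between -0.016 and 0.016 m and z of pad_tin in the frame of stamp_tray between 0.001 and 0.009 m); the robot touches nothing.
It fails at once if the tall ink bottle is pushed more than 30 mm or knocked over (distance of tall_ink_bottle from where it was at the start of the episode above 0.03 m or angle between tall_ink_bottle's own z axis and vertical above 0.5 rad).
It fails at once if the round stamp is pushed more than 30 mm or knocked over (distance of round_stamp from where it was at the start of the episode above 0.03 m or angle between round_stamp's own z axis and vertical above 0.5 rad).
It fails at once if the ink jar is tipped by more than 0.6 rad (angle between ink_jar's own z axis and vertical above 0.6 rad).
It fails at once if a kit piece is dropped (let fall by more than about 30 mm) ((linear speed of brayer above 0.75 m/s and contact force between the fingers and brayer below 0.05 N) or (linear speed of baren above 0.75 m/s and contact force between the fingers and baren below 0.05 N) or (linear speed of ink_jar above 0.75 m/s and contact force between the fingers and ink_jar below 0.05 N) or (linear speed of square_stamp above 0.75 m/s and contact force between the fingers and square_stamp below 0.05 N) or (linear speed of pad_tin above 0.75 m/s and contact force between the fingers and pad_tin below 0.05 N)).
It also fails if it takes over 128 s, if anything falls off the work surface, if the arm or the gripper's body presses on something with over 40 N, if the wrist force passes 120 N, or if a joint passes its speed limit or range.

ROBOT

A 7-joint arm with a two-finger parallel gripper is mounted at the origin on the work surface. World frame = base frame: x ahead of the robot, y to its left, z up, the work surface at z = 0. Lengths are in m, angles in degrees, forces in N, time in s.
With the tool pointing down it reaches from about 0.425 to 1.025 m from the base axis. Payload 9.4 kg.
Tool frame: the origin (TCP) lies midway between the tips of the shut fingers; the grasp point (between the pads) lies 19 mm behind it; z points along the fingers, y is the line along which they close (so a half turn about z gives the same grasp; the last joint's range is limited). The gripper opens to 85 mm and grips with 20 to 120 N. Pads are 22 mm wide; open, the fingers measure 114 mm over their backs; the gripper's body (76 mm by 85 mm) begins 54 mm behind the grasp point. The pads swing forward as they close: fully open they stand 13 mm farther back than shut.
Start: joints at [58.975, 34.337, -0.143, 91.639, 0.103, 54.024, -4.572], TCP at [0.325, -0.648, 0.231] pointing down, gripper open.
Joint ranges: [-147.43, 147.43], [-19.82, 112.94], [-74.19, 73.91], [6.32, 146.72], [-59.91, 239.91], [6.04, 106.73], [-150.56, 150.56]. Speed limits (degrees/s): [127.2, 127.2, 172.46, 172.46, 180, 180, 180].

INTERFACE

Orientations are given as a 3x3 rotation matrix whose columns are the frame's x, y, z axes.
In Python, from bench import get_state, capture, camera_info, sign_off, recognise gives the robot as it stands. The module is installed in compiled form; this text tells all that it offers.
- The arm moves only by the shell command python3 -m inch 'ROWS' [FORCE]. ROWS is a JSON object of lists of equal length, an entry for each row: "hand": the finger opening in mm, from 0 to 85.4; "slide": the shift along the tool's x, y, z in mm, a list of three; "spin": the turn about the tool's z in rad. In form: {"hand": [hand, ...], "slide": [[x, y, z], ...], "spin": [spin, ...]}. A call has 1 to 10 rows; each row shifts and turns the commanded pose from where the row before left it, along the tool's axes as they then stand; what a row does not reach is not made up. A row lasts 1/8 s, in which the tool goes at most 62.5 mm and 10.7 degrees, less where a joint would pass 70% of its speed; a pose out of reach is approached as far as the arm can. A call with a gripper value outside its range is refused whole. The fingers move at their own pace and stop on an object; FORCE is the grip in N (left out, the last holds). Time passes only in rows, so rows that do not move let the fingers close. It gives the time, the measured TCP pose, the force, the opening and the grip force at its end, in the units of the state.
- get_state(): the state, without advancing time (a new reading comes with each control period).
- capture(name): name is "scene" or "side" or "wrist"; returns the picture (384x512x3 uint8, red, green, blue); there is no depth.
- camera_info(name): a dict with "fx", "fy", "cx", "cy" (pixels), "position" and "attitude" of the camera in the world. Camera axes: x right, y down, z forward; pixel columns grow to the right and rows downward; lengths in m; the calibration is good to about 2 mm. The wrist camera is an equidistant fisheye: a pixel r from the principal point sees the ray r / f radians off the axis. A picture is of the moment at which its call begins: read the wrist's pose just before it. camera_info takes no time and is no camera call; for the wrist camera it gives the pose at the moment of the call.
- sign_off(): hands the job in; it is judged then, once.
Trained networks look in the newest picture that a camera, given by its name, has taken for a name from the list of things; names that differ only in an ending like _2 or _b are one class to them, and where a whole thing is asked for, a point or a joint stands for the part that bears it (a point fixed in the world has none). Each returns a list of dicts, best first, with "p" (0 to 1); they miss things now and then, are a little off and sometimes report something else, mostly with a low value. They report only what shows in the picture. A call takes as long as a camera call.
- recognise(label, camera): "extent" ([left, top, width, height] in pixels, round what is visible of it).
The state is a dict: "time_s": time; "q": joint angles; "joint_vel": joint speeds; "tau": joint torques, N m; "ee_pos": TCP position; "ee_rot": TCP orientation; "wrist_force": force on the tool from outside, world axes, zero at the start; "moment": the same for the moment, N m; "width": finger opening in m; "gripper_force": force on a finger pad.
Only numpy, scipy, OpenCV 4.12 (cv2) and the standard library are available. Lean on these libraries where they do the work, as an engineer would, in place of code of your own. Each camera call takes 0.05 s, during which the arm holds its last target. There are 200 camera calls.

## Working session

There is one attempt and no reset: what is moved stays moved. The work goes in short steps, Python scripts to look and compute and a shell command to move; the robot and the scene stay as the last step left them, time stands still between calls to the robot, and variables do not carry over. Pictures are saved under pics/ and viewed, at most 18 in all, crops included, and the job is handed in when it is done.

```bash
mkdir -p pics; cat > look.py <<'E'
from bench import *
import cv2,sys,json,numpy as np
for c in ("scene","side"):
    im=capture(c); cv2.imwrite(f"pics/{c}0.png",cv2.cvtColor(im,cv2.COLOR_RGB2BGR))
    i=camera_info(c); print(c,{k:np.round(np.array(v),3).tolist() for k,v in i.items()})
    for n in "print_tray stamp_tray brayer baren ink_jar square_stamp pad_tin tall_ink_bottle round_stamp".split():
        print(n,[(np.round(r["p"],2),np.round(r["extent"]).tolist()) for r in recognise(n,c)[:2]])
s=get_state(); print(s["ee_pos"],np.round(s["ee_rot"],3).tolist(),s["time_s"],s["width"])
E
python3 look.py
```

```text
scene {'fx': 430.609, 'fy': 430.609, 'cx': 262.032, 'cy': 188.956, 'position': [1.323, -0.53, 0.773], 'attitude': [[0.58, 0.51, -0.635], [0.814, -0.38, 0.439], [-0.017, -0.772, -0.636]]}
print_tray [(np.float64(0.64), [83.0, 196.0, 105.0, 78.0])]
stamp_tray [(np.float64(0.92), [316.0, 118.0, 64.0, 40.0])]
brayer [(np.float64(0.92), [264.0, 192.0, 49.0, 34.0]), (np.float64(0.55), [313.0, 120.0, 69.0, 38.0])]
baren [(np.float64(0.86), [294.0, 156.0, 32.0, 25.0])]
ink_jar []
square_stamp [(np.float64(0.88), [201.0, 196.0, 24.0, 30.0])]
pad_tin [(np.float64(0.94), [247.0, 174.0, 37.0, 30.0])]
tall_ink_bottle [(np.float64(0.8), [333.0, 162.0, 17.0, 33.0])]
round_stamp [(np.float64(0.48), [282.0, 133.0, 16.0, 25.0])]
side {'fx': 459.338, 'fy': 459.338, 'cx': 251.371, 'cy': 193.538, 'position': [-0.067, 0.873, 0.809], 'attitude': [[-0.797, -0.34, 0.498], [-0.604, 0.463, -0.649], [-0.01, -0.818, -0.575]]}
print_tray [(np.float64(0.72), [294.0, 142.0, 86.0, 46.0])]
stamp_tray [(np.float64(0.67), [146.0, 257.0, 88.0, 65.0])]
brayer [(np.float64(0.66), [213.0, 170.0, 37.0, 35.0])]
baren [(np.float64(0.74), [213.0, 219.0, 24.0, 26.0])]
ink_jar [(np.float64(0.92), [310.0, 174.0, 22.0, 26.0]), (np.float64(0.37), [296.0, 140.0, 81.0, 50.0])]
square_stamp [(np.float64(0.63), [146.0, 260.0, 86.0, 61.0]), (np.float64(0.61), [281.0, 160.0, 16.0, 27.0])]
pad_tin [(np.float64(0.87), [245.0, 193.0, 30.0, 22.0])]
tall_ink_bottle [(np.float64(0.75), [180.0, 192.0, 17.0, 33.0])]
round_stamp [(np.float64(0.68), [243.0, 230.0, 18.0, 36.0])]
[ 0.32494434 -0.64810758  0.23127611] [[0.894, 0.448, -0.0], [0.448, -0.894, -0.0], [-0.0, 0.0, -1.0]] 1.0 0.08559240914239741
```

```bash
python3 - <<'E'
import cv2,numpy as np
a=cv2.imread("pics/scene0.png")[100:300,70:400];b=cv2.imread("pics/side0.png")[130:335,100:430]
cv2.imwrite("pics/a.png",cv2.resize(a,None,fx=2.4,fy=2.4,interpolation=2));cv2.imwrite("pics/b.png",cv2.resize(b,None,fx=2.4,fy=2.4,interpolation=2))
E
```

```text
(no output)
```

View pics/a.png

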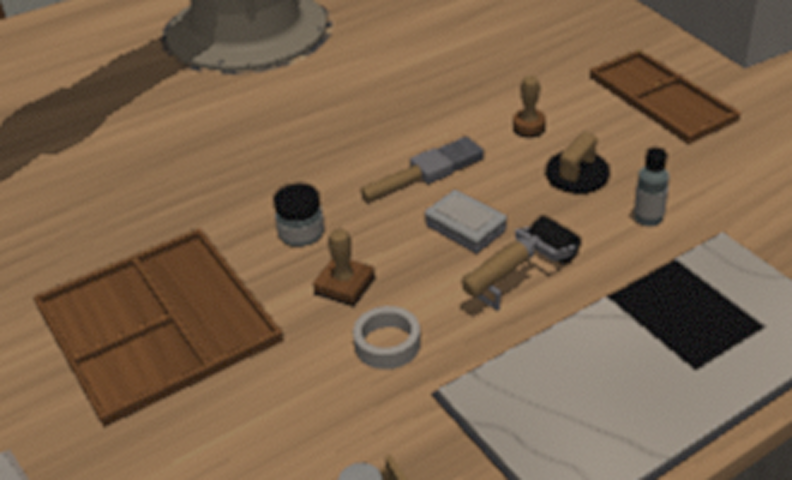

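View pics/b.png

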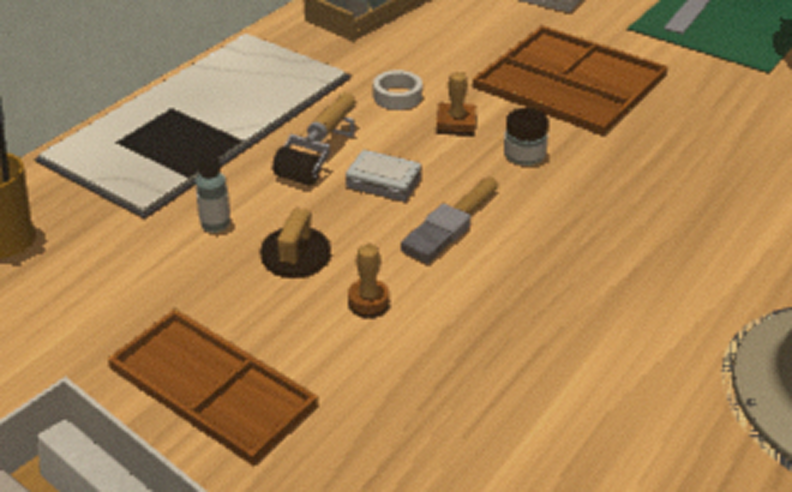

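Scene crop: print tray at left, with corners at (37,298), (200,233), (282,338), (105,415). Stamp tray is at the top right, around (665,95). Between them are the jar (298,197), square stamp (341,238), tin (466,217), brayer (470,285)–(555,238), baren (579,150), round stamp (531,80) and bottle (656,155). The side crop shows the same items. The brush and tape ring are distractors.

```bash
cat > geo.py <<'E'
from bench import *
import cv2,numpy as np
from scipy.optimize import least_squares
def ray(i,p):
    R=np.array(i["attitude"]);d=np.array([(p[0]-i["cx"])/i["fx"],(p[1]-i["cy"])/i["fy"],1.]);return np.array(i["position"]),R@d/np.linalg.norm(d)
def wray(i,p):
    a,b=(p[0]-i["cx"])/i["fx"],(p[1]-i["cy"])/i["fy"];r=np.hypot(a,b)+1e-9
    return np.array(i["position"]),np.array(i["attitude"])@np.array([np.sin(r)*a/r,np.sin(r)*b/r,np.cos(r)])
def tri(rays):
    A=sum(np.eye(3)-np.outer(d,d) for o,d in rays);b=sum((np.eye(3)-np.outer(d,d))@o for o,d in rays);return np.linalg.solve(A,b)
def atz(r,z): return r[0]+r[1]*(z-r[0][2])/r[1][2]
E
python3 - <<'E'
from geo import *
S,D=camera_info("scene"),camera_info("side")
P=dict(ptA=[(37,298),(666,70)],ptB=[(200,233),(604,128)],ptC=[(282,338),(476,80)],ptD=[(103,415),(543,28)],
stL=[(592,72),(317,402)],stT=[(640,53),(256,455)],stR=[(738,113),(111,358)],stB=[(688,136),(176,312)],
jar=[(298,197),(528,123)],sq=[(341,235),(458,79)],tin=[(466,217),(384,170)],brEnd=[(470,283),(350,102)],brFr=[(530,245),(312,132)],
baren=[(579,150),(296,230)],rnd=[(531,80),(368,250)],bot=[(656,155),(206,165)])
for k,(a,b) in P.items():
    f=lambda p,o:((p[0]+.5)/2.4-.5+o[0],(p[1]+.5)/2.4-.5+o[1])
    print(k,np.round(tri([ray(S,f(a,(70,100))),ray(D,f(b,(100,130)))]),3))
E
```

```text
ptA [ 0.407 -0.447  0.009]
ptB [ 0.41  -0.262  0.009]
ptC [ 0.61  -0.264  0.007]
ptD [ 0.605 -0.448  0.011]
stL [0.414 0.325 0.007]
stT [0.418 0.41  0.009]
stR [0.611 0.406 0.012]
stB [0.608 0.319 0.011]
jar [ 0.467 -0.16   0.049]
sq [ 0.576 -0.166  0.071]
tin [ 0.577 -0.007  0.018]
brEnd [ 0.686 -0.08   0.038]
brFr [0.679 0.006 0.04 ]
baren [0.574 0.164 0.036]
rnd [0.462 0.178 0.074]
bot [0.686 0.18  0.087]
```

```bash
python3 -m inch '{"hand":[85,85,85],"slide":[[0,0,-30],[0,0,-30],[0,0,-20]],"spin":[0.15,0.15,0.15]}' 40; python3 -c "
from bench import *;s=get_state();print(s['ee_rot'],camera_info('wrist'))"
```

```text
time_s: 1.38
ee_pos: [0.3251, -0.6484, 0.3129]
ee_rot: [[1.0, 0.01, 0.001], [0.01, -1.0, -0.001], [0.001, 0.001, -1.0]]
wrist_force: [0.3, -0.5, -0.8]
width: 0.0851
gripper_force: 0.0
[[ 9.99951206e-01  9.84773148e-03  7.79422313e-04]
 [ 9.84868612e-03 -9.99950743e-01 -1.23058596e-03]
 [ 7.67265441e-04  1.23820220e-03 -9.99998939e-01]] {'fx': 297.3186396354542, 'fy': 297.3186396354542, 'cx': 256.8555725363752, 'cy': 189.38456545946434, 'position': array([ 0.40302054, -0.6468493 ,  0.45583048]), 'attitude': array([[ 0.01005527, -0.95216731, -0.30541169],
       [-0.9999486 , -0.00917857, -0.00430635],
       [ 0.00129712,  0.30543929, -0.95221067]])}
```

```bash
cat > w.py <<'E'
from geo import *
import sys,pickle
n=sys.argv[1]; i=camera_info("wrist"); im=capture("wrist")
cv2.imwrite(f"pics/{n}.png",cv2.resize(cv2.cvtColor(im,cv2.COLOR_RGB2BGR),None,fx=1.5,fy=1.5,interpolation=2))
pickle.dump(i,open(f"{n}.pkl","wb"))
s=get_state();print(n,np.round(s["ee_pos"],4),s["time_s"])
E
python3 -m inch '{"hand":[85,85,85,85,85,85,85],"slide":[[25,-50,0],[25,-50,0],[25,-50,0],[25,-50,0],[25,-50,0],[25,-50,0],[0,0,0]],"spin":[0,0,0,0,0,0,0]}'; python3 w.py w1
python3 -m inch '{"hand":[85,85,85,85,85,85,85],"slide":[[0,-58,0],[0,-58,0],[0,-58,0],[0,-58,0],[0,-58,0],[0,-58,0],[0,0,0]],"spin":[0,0,0,0,0,0,0]}'; python3 w.py w2
python3 -m inch '{"hand":[85,85,85,85,85,85],"slide":[[0,-54,0],[0,-54,0],[0,-54,0],[0,-54,0],[0,-54,0],[0,0,0]],"spin":[0,0,0,0,0,0]}'; python3 w.py w3
```

```text
time_s: 2.25
ee_pos: [0.4732, -0.3411, 0.3115]
ee_rot: [[1.0, 0.022, 0.001], [0.022, -1.0, 0.002], [0.001, -0.002, -1.0]]
wrist_force: [-0.2, -0.5, 0.3]
width: 0.0848
gripper_force: 0.0
w1 [ 0.4717 -0.3439  0.3115] 2.3
time_s: 3.18
ee_pos: [0.4656, 0.0049, 0.3115]
ee_rot: [[1.0, 0.02, 0.001], [0.02, -1.0, 0.001], [0.001, -0.001, -1.0]]
wrist_force: [0.1, 0.0, 0.1]
width: 0.0847
gripper_force: 0.0
w2 [0.4656 0.0024 0.3114] 3.225
time_s: 3.98
ee_pos: [0.4621, 0.2741, 0.3109]
ee_rot: [[1.0, 0.017, -0.0], [0.017, -1.0, 0.001], [-0.0, -0.001, -1.0]]
wrist_force: [0.7, 0.1, -0.8]
width: 0.0853
gripper_force: 0.0
w3 [0.4624 0.2715 0.3108] 4.025
```

View pics/w1.png

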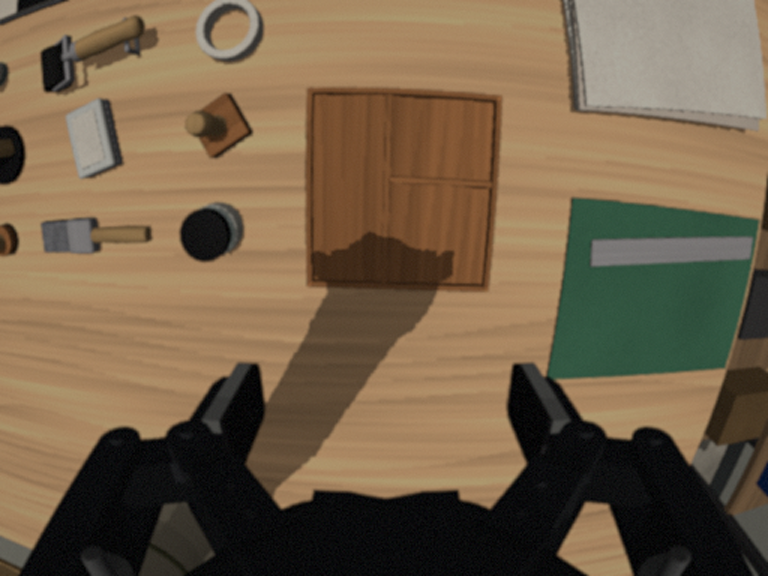

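View pics/w2.png

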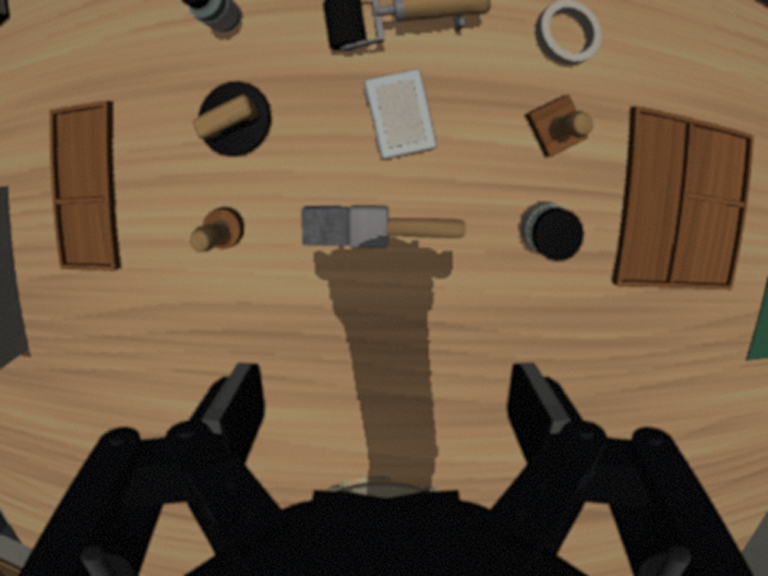

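View pics/w3.png

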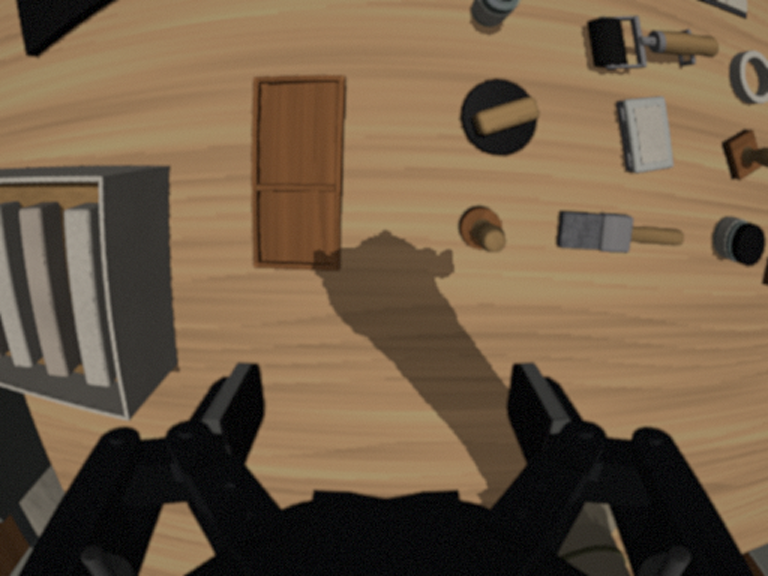

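w1 shows the print tray, with corners at (308,88), (501,96), (489,291), (307,286). w2 shows the jar cap (556,233), square stamp knob (577,124), tin (365,83)–(436,148), baren bar (198,127)–(254,102) and brayer handle (398,10)–(490,5). w3 shows the stamp tray, with corners at (254,77), (346,76), (340,268), (254,266) and the small cell at the bottom.

```bash
python3 - <<'E'
from geo import *
import pickle
I={n:pickle.load(open(n+".pkl","rb")) for n in("w1","w2","w3")}
r=lambda n,p:wray(I[n],((p[0]+.5)/1.5-.5,(p[1]+.5)/1.5-.5))
def T(k,**v): print(k,np.round(tri([r(n,p) for n,p in v.items()]),3))
T("jarcap",w1=(208,232),w2=(556,233)); T("sqknob",w1=(197,124),w2=(577,124))
T("tin1",w2=(365,83),w3=(618,101));T("tin2",w2=(418,71),w3=(667,97));T("tin3",w2=(436,148),w3=(673,163));T("tin4",w2=(384,158),w3=(631,172))
T("brEnd",w1=(140,28),w3=(716,45));T("brFr",w1=(72,50),w3=(650,42));T("brEnd2",w1=(140,28),w2=(490,5))
T("bar1",w2=(198,127),w3=(478,124));T("bar2",w2=(254,102),w3=(536,105));T("rnd",w2=(201,238),w3=(491,240))
T("ptC",w1=(308,88),w2=(633,108));T("ptB",w1=(307,286),w2=(615,284));T("stR",w2=(52,111),w3=(254,77));T("stB",w2=(111,102),w3=(346,76))
for k,n,p,z in [("tin",'w2',(365,83),.024),("tin",'w2',(418,71),.024),("tin",'w2',(436,148),.024),("tin",'w2',(384,158),.024),
 ("sqbase",'w2',(527,117),.018),("sqbase",'w2',(572,96),.018),("sqbase",'w2',(547,156),.0),("sqbase1",'w1',(232,94),.018),("sqbase1",'w1',(251,130),.018),("sqbase1",'w1',(211,156),.018)
 ,("jar",'w1',(208,232),.054),("jar",'w2',(556,233),.054),("bar",'w2',(198,127),.039),("bar",'w2',(254,102),.039),("bar",'w3',(478,124),.039),("bar",'w3',(536,105),.039),
 ("disc",'w2',(235,118),.012),("disc",'w3',(499,117),.012),("brE",'w3',(716,45),.038),("brF",'w3',(650,42),.038),("brE",'w1',(140,28),.038),("brF",'w1',(72,50),.038),
 ]+[("pt",'w1',p,.015) for p in[(308,88),(501,96),(489,291),(307,286)]]+[("st",'w3',p,.015) for p in[(254,77),(346,76),(340,268),(254,266)]]: print(k,n,np.round(atz(r(n,p),z)[:2],3))
E
```

```text
jarcap [ 0.468 -0.163  0.04 ]
sqknob [ 0.575 -0.166  0.065]
tin1 [0.607 0.029 0.008]
tin2 [ 0.617 -0.021  0.031]
tin3 [ 0.545 -0.041  0.023]
tin4 [0.531 0.009 0.011]
brEnd [ 0.689 -0.086  0.041]
brFr [0.676 0.006 0.039]
brEnd2 [ 0.685 -0.087  0.041]
bar1 [0.565 0.191 0.036]
bar2 [0.588 0.133 0.033]
rnd [0.46  0.18  0.066]
ptC [ 0.608 -0.26   0.008]
ptB [ 0.406 -0.259  0.011]
stR [0.612 0.41  0.008]
stB [0.609 0.316 0.006]
tin w2 [0.604 0.028]
tin w2 [ 0.617 -0.022]
tin w2 [ 0.543 -0.041]
tin w2 [0.532 0.008]
sqbase w2 [ 0.58  -0.132]
sqbase w2 [ 0.607 -0.18 ]
sqbase w2 [ 0.542 -0.162]
sqbase1 w1 [ 0.606 -0.184]
sqbase1 w1 [ 0.568 -0.205]
sqbase1 w1 [ 0.544 -0.161]
jar w1 [ 0.472 -0.169]
jar w2 [ 0.47  -0.158]
bar w2 [0.567 0.189]
bar w2 [0.587 0.131]
bar w3 [0.564 0.191]
bar w3 [0.587 0.135]
disc w2 [0.575 0.16 ]
disc w3 [0.574 0.165]
brE w3 [ 0.694 -0.09 ]
brF w3 [0.674 0.006]
brE w1 [ 0.686 -0.085]
brF w1 [0.679 0.008]
pt w1 [ 0.609 -0.262]
pt w1 [ 0.607 -0.451]
pt w1 [ 0.405 -0.451]
pt w1 [ 0.407 -0.259]
st w3 [0.612 0.408]
st w3 [0.609 0.316]
st w3 [0.416 0.321]
st w3 [0.417 0.413]
```

```bash
cat > go.py <<'E'
from geo import *
import sys
x,y,z,psi=map(float,sys.argv[1:5]); s=get_state();R=np.array(s["ee_rot"]);p=np.array(s["ee_pos"])
c=np.degrees(np.arctan2(R[1,0],R[0,0]))
print("pos",np.round(p*1000,1),"psi",round(c,1),"slide mm",np.round(R.T@(np.array([x,y,z])-p)*1000,1),"spin",round(float(np.radians((c-psi+180)%360-180)),3),"t",s["time_s"],"F",np.round(s["wrist_force"],1))
E
python3 go.py .5745 .1625 .02 -69
```

```text
pos [462.4 271.5 310.8] psi 0.8 slide mm [110.6 110.4 290.8] spin 1.219 t 4.025 F [ 1.1 -1.   0.3]
```

```bash
python3 -m inch '{"hand":[50,50,50,50,50,50,50,50,50,50],"slide":[[37,37,0],[37,37,0],[36.6,36.4,0],[0,0,24],[0,0,24],[0,0,24],[0,0,24],[0,0,24],[0,0,24],[0,0,0]],"spin":[0,0,0,0.18,0.18,0.18,0.18,0.18,0.18,0.14]}' 40 >/dev/null; python3 go.py .5745 .1625 .02 -69; python3 w.py w4
```

```text
pos [573.4 159.5 166.4] psi -69.6 slide mm [ -2.7  -2.4 146.3] spin -0.01 t 5.275 F [-0.2  0.6 -0.8]
w4 [0.5738 0.1605 0.1667] 5.325
```

View pics/w4.png

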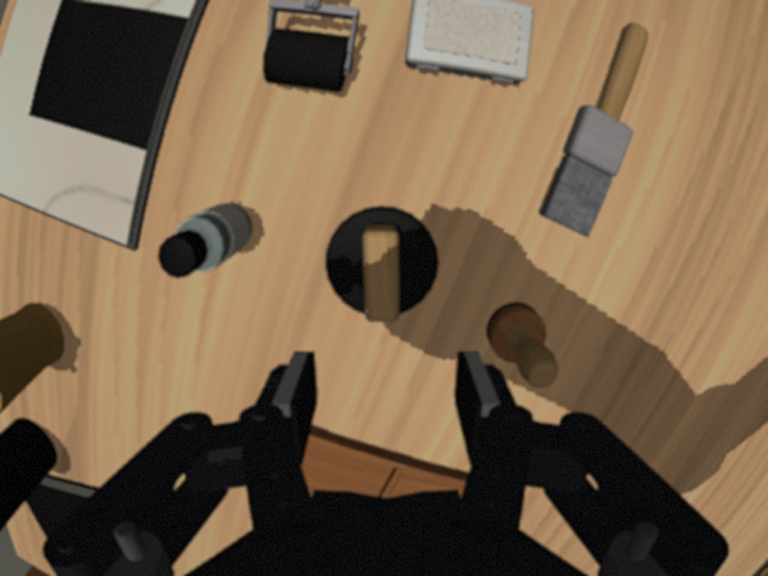

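w4: the bar (381,228)–(381,318) is aligned between the fingers, about 1–2 mm left of centre.

```bash
python3 -m inch '{"hand":[50,50,50,50,50,50,22,10,10,10],"slide":[[-1,-1,30],[-1,-1,40],[0,0,40],[0,0,25],[0,0,11],[0,0,0],[0,0,0],[0,0,0],[0,0,0],[0,0,0]],"spin":[0,0,0,0,0,0,0,0,0,0]}' 40; python3 go.py .463 -.394 .025 -69
```

```text
time_s: 6.58
ee_pos: [0.5754, 0.1659, 0.0225]
ee_rot: [[0.358, -0.934, 0.002], [-0.934, -0.358, 0.0], [0.0, -0.002, -1.0]]
wrist_force: [-0.2, -1.8, 7.9]
width: 0.0214
gripper_force: 40.1
pos [575.4 165.9  22.5] psi -69.0 slide mm [482.6 305.2  -2.9] spin -0.001 t 6.575 F [-0.2 -1.8  7.9]
```

```bash
python3 -m inch '{"hand":[10,10,10,10,10],"slide":[[0,0,-15],[0,0,-40],[0,0,-45],[0,0,-30],[0,0,0]],"spin":[0,0,0,0,0]}' ; python3 -m inch '{"hand":[10,10,10,10,10,10,10,10,10,10],"slide":[[24,15,0],[48,30,0],[48,30,0],[48,30,0],[48,30,0],[48,30,0],[48,30,0],[48,30,0],[48,30,0],[48,30,0]],"spin":[0,0,0,0,0,0,0,0,0,0]}' >/dev/null; python3 go.py .464 -.391 .026 -69
```

```text
time_s: 7.2
ee_pos: [0.5757, 0.1665, 0.1542]
ee_rot: [[0.358, -0.934, 0.004], [-0.934, -0.358, 0.002], [-0.0, -0.004, -1.0]]
wrist_force: [-0.5, -0.3, -1.0]
width: 0.0214
gripper_force: 39.5
pos [ 470.8 -363.   150.7] psi -69.0 slide mm [ 23.8  16.3 124.7] spin -0.0 t 8.45 F [ 1.4  0.  -1.5]
```

```bash
python3 -m inch '{"hand":[10,10,10],"slide":[[24,8,30],[0,0,40],[0,0,0]],"spin":[0,0,0]}' >/dev/null; python3 go.py .464 -.391 .026 -69
```

```text
pos [ 470.8 -385.7   78.6] psi -69.1 slide mm [ 2.8  8.1 52.6] spin -0.001 t 8.825 F [ 1.   0.3 -1.2]
```

```bash
python3 -m inch '{"hand":[10,10,10,10,10],"slide":[[2.8,8,20],[0,0,20],[0,0,8],[0,0,3],[0,0,0]],"spin":[0,0,0,0,0]}' ; python3 go.py .464 -.391 .026 -69
```

```text
time_s: 9.45
ee_pos: [0.4666, -0.3926, 0.031]
ee_rot: [[0.358, -0.934, 0.001], [-0.934, -0.358, -0.0], [0.001, -0.0, -1.0]]
wrist_force: [-0.2, -0.8, -1.7]
width: 0.0214
gripper_force: 39.6
pos [ 466.6 -392.6   31. ] psi -69.0 slide mm [-2.5  1.9  5. ] spin -0.001 t 9.45 F [-0.2 -0.8 -1.7]
```

```bash
python3 -m inch '{"hand":[10,10,10],"slide":[[-1,0,3],[0,0,1],[0,0,0]],"spin":[0,0,0]}' ; python3 go.py .464 -.391 .026 -69
```

```text
time_s: 9.82
ee_pos: [0.4662, -0.3917, 0.0275]
ee_rot: [[0.358, -0.934, 0.001], [-0.934, -0.358, -0.0], [0.001, -0.001, -1.0]]
wrist_force: [-1.3, 3.0, 10.9]
width: 0.0211
gripper_force: 41.1
pos [ 466.2 -391.7   27.5] psi -69.1 slide mm [-1.5  1.8  1.5] spin -0.001 t 9.825 F [-1.3  3.  10.9]
```

```bash
python3 -m inch '{"hand":[30,50,50,50,50,50,50],"slide":[[0,0,0],[0,0,0],[0,0,-15],[0,0,-40],[0,0,-50],[0,0,-50],[0,0,0]],"spin":[0,0,0,0,0,0,0.12]}' ; python3 go.py .68 -.013 .022 -82.7;python3 w.py w5
```

```text
time_s: 10.7
ee_pos: [0.467, -0.3933, 0.1862]
ee_rot: [[0.24, -0.971, 0.006], [-0.971, -0.24, -0.004], [0.005, -0.005, -1.0]]
wrist_force: [-0.2, 0.7, -0.8]
width: 0.0502
gripper_force: 0.0
pos [ 467.  -393.3  186.2] psi -76.1 slide mm [-318.8 -297.4  164.1] spin 0.115 t 10.7 F [-0.2  0.7 -0.8]
w5 [ 0.4666 -0.3922  0.1842] 10.75
```

View pics/w5.png

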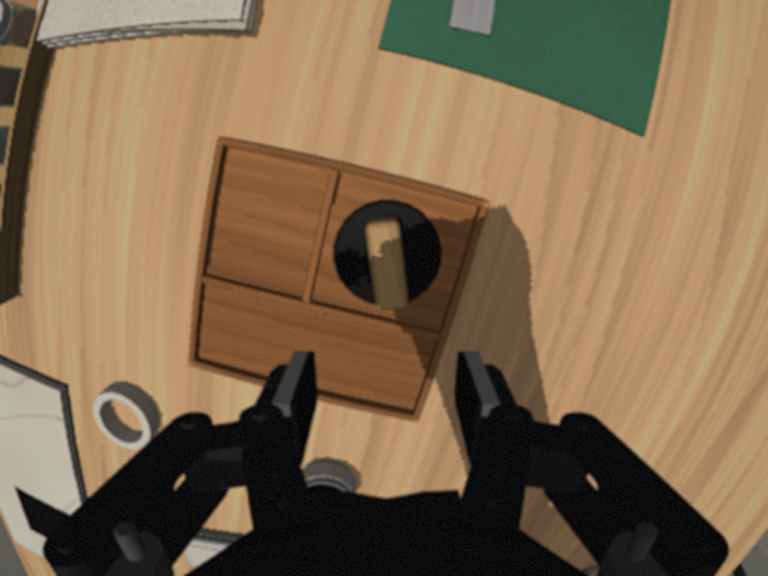

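w5: the baren (disc centre (388,252)) sits in the larger cell, a little nearer the divider.

```bash
python3 - <<'E'
from geo import *
import pickle
I=pickle.load(open("w5.pkl","rb"))
r=lambda p:wray(I,((p[0]+.5)/1.5-.5,(p[1]+.5)/1.5-.5))
print([np.round(atz(r(p),.015)[:2],3).tolist() for p in[(220,138),(488,203),(416,418),(192,362)]],atz(r((388,252)),.017))
E
python3 -m inch '{"hand":[50,50,50,50,50,50,50,50,50],"slide":[[-40,-37,0],[-40,-37,0],[-40,-37,0],[-40,-37,0],[-40,-37,0],[-40,-37,0],[-40,-37,0],[-39,-38,0],[0,0,20]],"spin":[0,0,0,0,0,0,0,0,0.115]}' >/dev/null; python3 -m inch '{"hand":[50],"slide":[[0,0,20]],"spin":[0]}' >/dev/null; python3 go.py .68 -.013 .022 -82.7;python3 w.py w6
```

```text
[[0.606, -0.451], [0.406, -0.449], [0.409, -0.263], [0.605, -0.264]] [ 0.46645563 -0.39624558  0.017     ]
pos [676.1  -9.4 140.4] psi -82.3 slide mm [  4.   -3.5 118.4] spin 0.006 t 12.0 F [ 0.4 -0.1 -0.2]
w6 [ 0.6745 -0.01    0.1377] 12.05
```

View pics/w6.png

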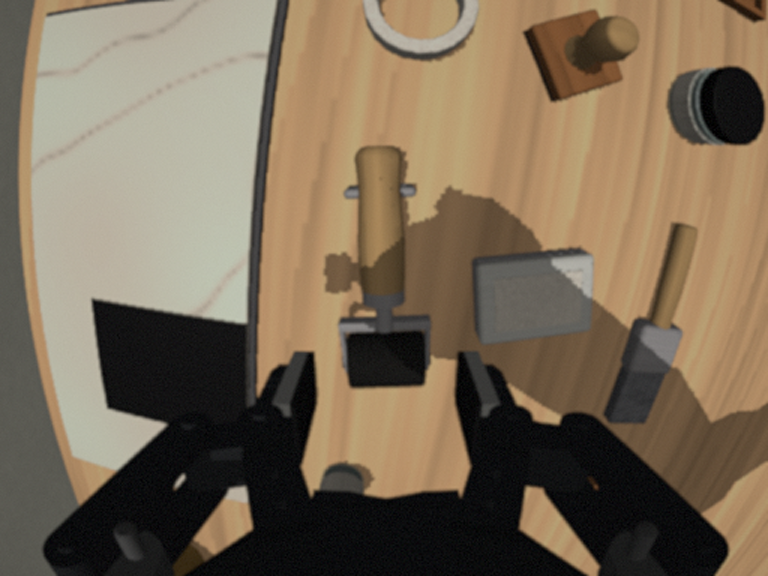

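w6: handle from (379,150) to its front end (384,297), nearly along the tool's x; roller below.

```bash
python3 - <<'E'
from geo import *
import pickle
I=pickle.load(open("w6.pkl","rb"))
r=lambda p:wray(I,((p[0]+.5)/1.5-.5,(p[1]+.5)/1.5-.5))
a,b=atz(r((379,153)),.038),atz(r((384,298)),.038);u=(b-a)/np.linalg.norm(b-a);print(a,b,np.linalg.norm(b-a),np.degrees(np.arctan2(u[1],u[0])),b-.022*u)
E
python3 go.py .68 -.013 .022 -82.7
```

```text
[ 0.68902277 -0.08211272  0.038     ] [ 6.75298411e-01 -4.51354713e-05  3.80000000e-02] 0.0832072535015143 99.49385951449034 [ 0.67892713 -0.02174381  0.038     ]
pos [674.5 -10.  137.7] psi -82.3 slide mm [  3.7  -5.5 115.7] spin 0.006 t 12.05 F [-0.5  0.4 -2.7]
```

```bash
python3 -m inch '{"hand":[50,50,50,50,50,22,10,10,10],"slide":[[9,-3.5,20],[0,0,40],[0,0,35],[0,0,18],[0,0,0],[0,0,0],[0,0,0],[0,0,0],[0,0,0]],"spin":[0,0,0,0,0,0,0,0,0]}' 45; python3 go.py .523 -.301 .16 0; python3 -m inch '{"hand":[10,10,10,10,10],"slide":[[0,0,-15],[0,0,-40],[0,0,-45],[0,0,-30],[0,0,0]],"spin":[0,0,0,0,0]}' ;python3 go.py .523 -.301 .16 0
```

```text
time_s: 13.18
ee_pos: [0.6817, -0.0189, 0.0296]
ee_rot: [[0.13, -0.991, 0.002], [-0.991, -0.13, -0.0], [0.001, -0.002, -1.0]]
wrist_force: [-1.7, -1.7, 6.6]
width: 0.0228
gripper_force: 45.5
pos [681.7 -18.9  29.6] psi -82.5 slide mm [ 259.1  193.8 -130.6] spin -1.44 t 13.175 F [-1.7 -1.7  6.6]
time_s: 13.8
ee_pos: [0.6823, -0.0185, 0.1614]
ee_rot: [[0.131, -0.991, 0.005], [-0.991, -0.131, 0.0], [0.0, -0.005, -1.0]]
wrist_force: [-0.4, -0.8, -2.1]
width: 0.0232
gripper_force: 44.7
pos [682.3 -18.5 161.4] psi -82.5 slide mm [259.3 194.8   0.5] spin -1.44 t 13.8 F [-0.4 -0.8 -2.1]
```

```bash
python3 -m inch '{"hand":[10,10,10,10,10,10,10],"slide":[[20,15,0],[43,32,0],[43,32,0],[43,32,0],[43,32,0],[43,32,0],[24,20,0]],"spin":[0,0,0,0,0,0,0]}' >/dev/null;python3 -m inch '{"hand":[10,10,10,10,10,10,10,10,10],"slide":[[0,0,0],[0,0,0],[0,0,0],[0,0,0],[0,0,10],[0,0,20],[0,0,20],[0,0,20],[0,0,0]],"spin":[-0.18,-0.18,-0.18,-0.18,-0.18,-0.18,-0.18,-0.18,0]}' ;python3 go.py .524 -.302 .035 0
```

```text
time_s: 15.8
ee_pos: [0.519, -0.3007, 0.0862]
ee_rot: [[1.0, -0.002, -0.004], [-0.002, -1.0, 0.002], [-0.004, -0.002, -1.0]]
wrist_force: [-0.0, 0.6, -1.6]
width: 0.023
gripper_force: 44.6
pos [ 519.  -300.7   86.2] psi -0.1 slide mm [ 5.3  1.4 51.2] spin -0.002 t 15.8 F [-0.   0.6 -1.6]
```

```bash
python3 -m inch '{"hand":[10,10,10,10,10,10],"slide":[[5,1,15],[0,0,20],[0,0,8],[0,0,3],[0,0,2],[0,0,0]],"spin":[0,0,0,0,0,0]}' ; python3 go.py .524 -.302 .035 0
```

```text
time_s: 16.55
ee_pos: [0.5267, -0.3018, 0.0406]
ee_rot: [[1.0, -0.0, 0.0], [-0.0, -1.0, -0.0], [0.0, 0.0, -1.0]]
wrist_force: [-0.2, 0.5, -1.1]
width: 0.0228
gripper_force: 44.6
pos [ 526.7 -301.8   40.6] psi -0.0 slide mm [-2.7  0.2  5.6] spin -0.0 t 16.55 F [-0.2  0.5 -1.1]
```

```bash
python3 -m inch '{"hand":[10,10,10,10],"slide":[[-2,0,3],[0,0,2],[0,0,1],[0,0,0]],"spin":[0,0,0,0]}' ; python3 go.py .524 -.302 .035 0
```

```text
time_s: 17.05
ee_pos: [0.5243, -0.3018, 0.0347]
ee_rot: [[1.0, -0.0, -0.0], [-0.0, -1.0, 0.0], [-0.0, -0.0, -1.0]]
wrist_force: [-1.9, 0.9, 3.6]
width: 0.0228
gripper_force: 45.3
pos [ 524.3 -301.8   34.7] psi -0.0 slide mm [-0.3  0.2 -0.3] spin -0.0 t 17.05 F [-1.9  0.9  3.6]
```

Contact. I'll release, lift, then move above the jar (ψ=0).

```bash
python3 -m inch '{"hand":[30,50,50,50,50,84,84],"slide":[[0,0,0],[0,0,0],[0,0,-15],[0,0,-40],[0,0,-50],[0,0,-40],[0,0,0]],"spin":[0,0,0,0,0,0,0]}' >/dev/null; python3 go.py .469 -.163 .025 0;python3 w.py w7
```

```text
pos [ 526.  -302.7  183.5] psi -0.0 slide mm [ -58.  -140.1  157.8] spin -0.0 t 17.925 F [-0.5  0.2 -0.5]
w7 [ 0.5251 -0.302   0.1816] 17.975
```

View pics/w7.png

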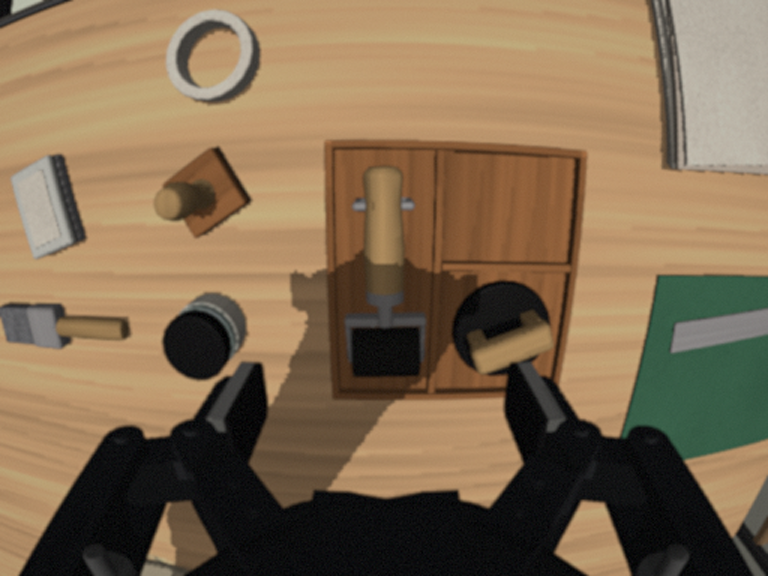

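w7: the brayer lies square in the long bay, clear of the walls. The jar cap is at (198,341), the square stamp knob at (177,200), and its base corners at (217,149), (249,200), (198,237).

```bash
python3 - <<'E'
from geo import *
import pickle
I=pickle.load(open("w7.pkl","rb"))
r=lambda p:wray(I,((p[0]+.5)/1.5-.5,(p[1]+.5)/1.5-.5))
for p,z in [((198,341),.052),((177,201),.076),((217,149),.018),((249,200),.012),((198,237),.018),((330,143),.015),((584,152),.015),((560,400),.015),((335,398),.015)]: print(p,np.round(atz(r(p),z),4))
E
python3 -m inch '{"hand":[84,84,84,84,84,84],"slide":[[-14,-35,0],[-14,-35,0],[-14,-35,0],[-14,-33,10],[0,0,0],[0,0,0]],"spin":[0,0,0,0,0,0]}' >/dev/null;python3 go.py .469 -.163 .025 0
```

```text
(198, 341) [ 0.4739 -0.1672  0.052 ]
(177, 201) [ 0.5771 -0.1762  0.076 ]
(217, 149) [ 0.6072 -0.1823  0.018 ]
(249, 200) [ 0.5684 -0.2032  0.012 ]
(198, 237) [ 0.5431 -0.1624  0.018 ]
(330, 143) [ 0.6073 -0.2642  0.015 ]
(584, 152) [ 0.607  -0.4488  0.015 ]
(560, 400) [ 0.3992 -0.4543  0.015 ]
(335, 398) [ 0.4072 -0.2611  0.015 ]
pos [ 468.6 -164.1  169. ] psi -0.0 slide mm [  0.4  -1.1 144. ] spin -0.0 t 18.725 F [ 0.2 -0.2  1. ]
```

```bash
python3 -m inch '{"hand":[84,84,84,84,84,60,40,40,40,40],"slide":[[1,-0.5,40],[0,0,45],[0,0,40],[0,0,20],[0,0,0],[0,0,0],[0,0,0],[0,0,0],[0,0,0],[0,0,0]],"spin":[0,0,0,0,0,0,0,0,0,0]}' 40; python3 -m inch '{"hand":[40,40,40,40,40],"slide":[[0,0,-15],[0,0,-40],[0,0,-45],[0,0,-20],[0,0,0]],"spin":[0,0,0,0,0]}' ;python3 go.py .562 -.395 .15 0
```

```text
time_s: 19.98
ee_pos: [0.4701, -0.1636, 0.0255]
ee_rot: [[1.0, -0.0, 0.002], [-0.0, -1.0, -0.001], [0.002, 0.001, -1.0]]
wrist_force: [-0.4, -0.4, 7.4]
width: 0.0525
gripper_force: 41.4
time_s: 20.6
ee_pos: [0.4703, -0.1632, 0.1465]
ee_rot: [[1.0, 0.0, 0.004], [0.0, -1.0, -0.001], [0.004, 0.001, -1.0]]
wrist_force: [0.6, 0.2, -2.0]
width: 0.052
gripper_force: 43.0
pos [ 470.3 -163.2  146.5] psi 0.0 slide mm [ 91.7 231.8  -3. ] spin 0.0 t 20.6 F [ 0.6  0.2 -2. ]
```

```bash
python3 -m inch '{"hand":[40,40,40,40,40,40,40,40,40],"slide":[[8,20,0],[18,46,0],[18,46,0],[18,46,0],[18,46,0],[12,28,0],[0,0,20],[0,0,35],[0,0,0]],"spin":[0,0,0,0,0,0,0,0,0]}' ;python3 go.py .562 -.395 .0305 0
```

```text
time_s: 21.72
ee_pos: [0.5589, -0.3935, 0.0851]
ee_rot: [[1.0, -0.0, -0.006], [-0.0, -1.0, 0.004], [-0.006, -0.004, -1.0]]
wrist_force: [-0.3, 0.1, -1.6]
width: 0.0524
gripper_force: 42.9
pos [ 558.9 -393.5   85.1] psi -0.0 slide mm [ 3.4  1.7 54.6] spin -0.0 t 21.725 F [-0.3  0.1 -1.6]
```

```bash
python3 -m inch '{"hand":[40,40,40,40,40,40,40],"slide":[[2,1,20],[0,0,20],[0,0,6],[0,0,2],[0,0,2],[0,0,1],[0,0,0]],"spin":[0,0,0,0,0,0,0]}' ; python3 go.py .562 -.395 .0305 0
```

```text
time_s: 22.6
ee_pos: [0.5635, -0.3963, 0.0386]
ee_rot: [[1.0, -0.0, 0.0], [-0.0, -1.0, -0.0], [0.0, 0.0, -1.0]]
wrist_force: [0.4, -1.0, -1.4]
width: 0.0523
gripper_force: 42.9
pos [ 563.5 -396.3   38.6] psi -0.0 slide mm [-1.5 -1.3  8.1] spin -0.0 t 22.6 F [ 0.4 -1.  -1.4]
```

```bash
python3 -m inch '{"hand":[40,40,40,40,40],"slide":[[-1,-1,4],[0,0,2],[0,0,1.5],[0,0,0.5],[0,0,0]],"spin":[0,0,0,0,0]}' ; python3 go.py .562 -.395 .0305 0
```

```text
time_s: 23.22
ee_pos: [0.5623, -0.3951, 0.0307]
ee_rot: [[1.0, -0.0, -0.0], [-0.0, -1.0, 0.0], [-0.0, -0.0, -1.0]]
wrist_force: [-1.8, 2.3, 4.7]
width: 0.0523
gripper_force: 43.5
pos [ 562.3 -395.1   30.7] psi -0.0 slide mm [-0.3 -0.1  0.2] spin -0.0 t 23.225 F [-1.8  2.3  4.7]
```

```bash
python3 -m inch '{"hand":[56,66,66,66,66,60,60,60,60],"slide":[[0,0,0],[0,0,0],[0,0,-15],[0,0,-40],[0,0,-50],[0,0,-40],[0,-40,0],[0,-40,0],[0,0,0]],"spin":[0,0,0,0,0,0,0,0,0]}' >/dev/null; python3 w.py w8; python3 go.py .575 -.170 .04 0
```

```text
w8 [ 0.563  -0.3139  0.1764] 24.4
pos [ 563.  -313.9  176.4] psi 0.1 slide mm [  12.2 -143.9  136.4] spin 0.002 t 24.4 F [-0.  -0.7  0.2]
```

View pics/w8.png

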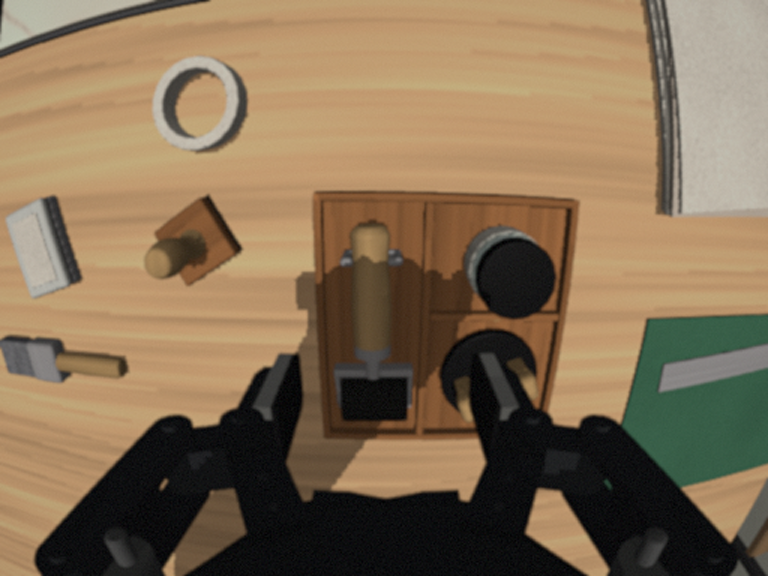

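w8: the printing kit is in place, with the jar upright in the smaller cell at (513,275). Next is the stamp, knob at (165,258).

```bash
python3 -m inch '{"hand":[60,60,60,60,60,60,60,60],"slide":[[4,-45,0],[4,-50,0],[4,-49,0],[0,0,20],[0,0,30],[0,0,0],[0,0,0],[0,0,0]],"spin":[0,0,0,0,0,0,0,0]}' >/dev/null; python3 w.py w9; python3 go.py .575 -.170 .04 0
```

```text
w9 [ 0.575  -0.1718  0.1264] 25.45
pos [ 575.  -171.8  126.4] psi -0.0 slide mm [-0.1 -1.8 86.4] spin -0.001 t 25.45 F [ 0.1 -0.   0.1]
```

View pics/w9.png

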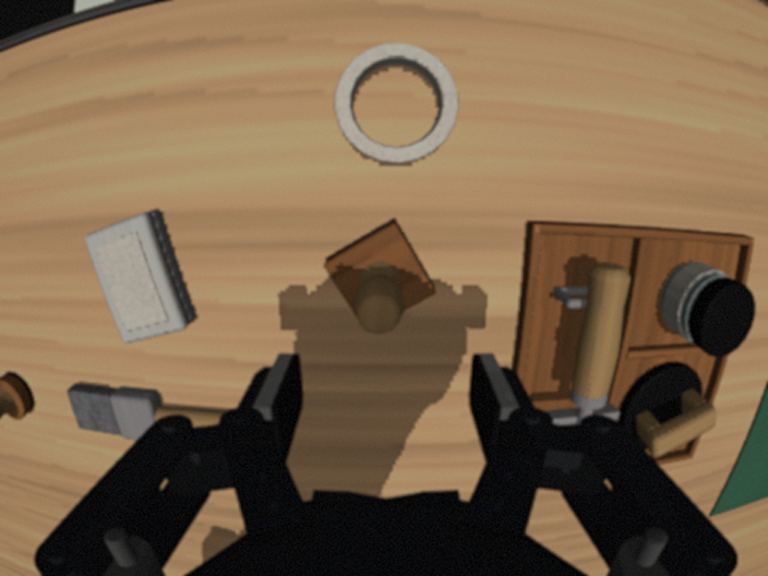

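w9: the knob (380,307) is centred between the fingers to within about 2 mm.

```bash
python3 -m inch '{"hand":[60,60,60,60,30,10,10,10,10],"slide":[[0,-2,30],[0,0,35],[0,0,20],[0,0,0],[0,0,0],[0,0,0],[0,0,0],[0,0,0],[0,0,0]],"spin":[0,0,0,0,0,0,0,0,0]}' 40; python3 -m inch '{"hand":[10,10,10,10,10],"slide":[[0,0,-15],[0,0,-40],[0,0,-45],[0,0,-20],[0,0,0]],"spin":[0,0,0,0,0]}' ;python3 go.py .4585 .366 .17 -30.5
```

```text
time_s: 26.58
ee_pos: [0.5751, -0.1694, 0.0414]
ee_rot: [[1.0, -0.0, 0.002], [-0.0, -1.0, -0.0], [0.002, 0.0, -1.0]]
wrist_force: [-1.3, 0.1, 7.3]
width: 0.0237
gripper_force: 39.7
time_s: 27.2
ee_pos: [0.5753, -0.1694, 0.1627]
ee_rot: [[1.0, -0.0, 0.004], [-0.0, -1.0, -0.001], [0.004, 0.001, -1.0]]
wrist_force: [-0.1, 0.2, -0.3]
width: 0.0244
gripper_force: 39.5
pos [ 575.3 -169.4  162.7] psi -0.0 slide mm [-116.8 -535.4   -8.1] spin 0.532 t 27.2 F [-0.1  0.2 -0.3]
```

```bash
python3 -m inch '{"hand":[10,10,10,10,10,10,10,10,10,10],"slide":[[-5,-25,0],[-12,-54,0],[-12,-54,0],[-12,-54,0],[-12,-54,0],[-12,-54,0],[-12,-54,0],[-12,-54,0],[-12,-54,0],[-12,-54,0]],"spin":[0,0,0,0,0,0,0,0,0,0]}' >/dev/null;python3 -m inch '{"hand":[10,10,10,10,10],"slide":[[-4,-24,0],[0,0,10],[0,0,20],[0,0,20],[0,0,0]],"spin":[0,0.18,0.18,0.172,0]}' ;python3 go.py .4585 .366 .0465 -30.5; python3 w.py w10
```

```text
time_s: 29.08
ee_pos: [0.4568, 0.3644, 0.1086]
ee_rot: [[0.862, -0.507, -0.002], [-0.507, -0.862, -0.003], [-0.0, 0.004, -1.0]]
wrist_force: [-0.9, 0.2, -0.6]
width: 0.0242
gripper_force: 39.5
pos [456.8 364.4 108.6] psi -30.5 slide mm [ 0.7 -2.5 62.1] spin 0.001 t 29.075 F [-0.9  0.2 -0.6]
w10 [0.4573 0.3648 0.1096] 29.125
```

View pics/w10.png

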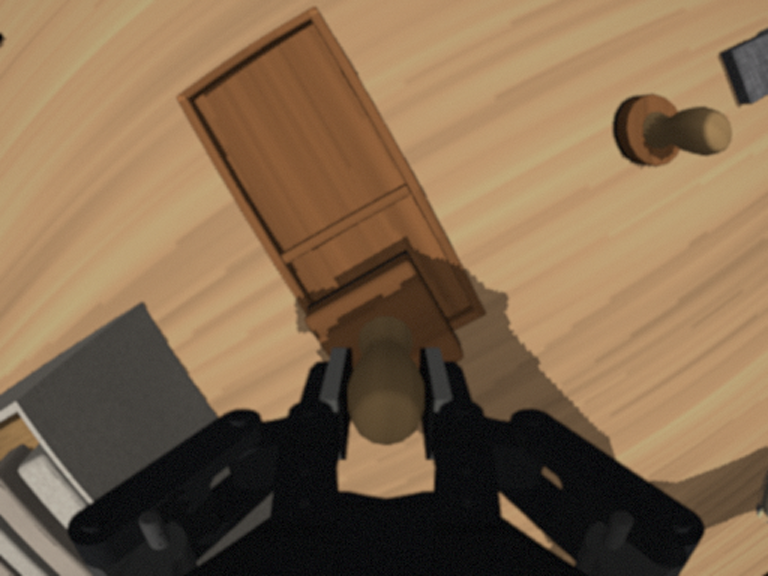

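w10: the stamp base is parallel to the tray. Tray corners are at (180,97), (317,8) and (485,312), with the divider running (283,255)–(408,190).

```bash
python3 - <<'E'
from geo import *
import pickle
I=pickle.load(open("w10.pkl","rb"))
r=lambda p:wray(I,((p[0]+.5)/1.5-.5,(p[1]+.5)/1.5-.5))
for p,z in [((180,97),.015),((317,8),.015),((485,312),.015),((284,255),.015),((408,190),.015)]: print(p,np.round(atz(r(p),z),4))
E
python3 -m inch '{"hand":[10,10,10,10,10,10],"slide":[[1,-1,20],[0,0,20],[0,0,9],[0,0,2],[0,0,1],[0,0,0]],"spin":[0,0,0,0,0,0]}' ; python3 go.py .4585 .366 .0465 -30.5
```

```text
(180, 97) [0.6102 0.4063 0.015 ]
(317, 8) [0.6079 0.3172 0.015 ]
(485, 312) [0.4144 0.3224 0.015 ]
(284, 255) [0.5016 0.4033 0.015 ]
(408, 190) [0.4974 0.3266 0.015 ]
time_s: 29.88
ee_pos: [0.4592, 0.3663, 0.0588]
ee_rot: [[0.862, -0.507, 0.001], [-0.507, -0.862, 0.001], [0.0, -0.001, -1.0]]
wrist_force: [0.8, 0.4, 0.1]
width: 0.0242
gripper_force: 39.5
pos [459.2 366.3  58.8] psi -30.5 slide mm [-0.4  0.6 12.3] spin 0.0 t 29.875 F [0.8 0.4 0.1]
```

```bash
python3 -m inch '{"hand":[10,10,10,10,10,10],"slide":[[-1,0,6],[0,0,3],[0,0,1.5],[0,0,1],[0,0,0.5],[0,0,0]],"spin":[0,0,0,0,0,0]}' ; python3 go.py .4575 .366 .0465 -30.5
```

```text
time_s: 30.62
ee_pos: [0.458, 0.3667, 0.0465]
ee_rot: [[0.862, -0.507, -0.0], [-0.507, -0.862, 0.0], [-0.0, -0.0, -1.0]]
wrist_force: [-0.8, -0.2, 2.8]
width: 0.0241
gripper_force: 40.0
pos [458.  366.7  46.5] psi -30.5 slide mm [-0.1  0.9 -0. ] spin 0.0 t 30.625 F [-0.8 -0.2  2.8]
```

```bash
python3 -m inch '{"hand":[35,50,50,50,50,50],"slide":[[0,0,0],[0,0,0],[0,0,-25],[0,0,-50],[0,0,-50],[0,0,0]],"spin":[0,0,0,0,0,0]}' ;  python3 -m inch '{"hand":[84,84,84,84,84,84,84,84],"slide":[[20,18,0],[41,37.5,0],[41,37.5,0],[41,37.5,0],[41,37.5,0],[41,37.5,0],[41,37.5,0],[24,20,0]],"spin":[0,0,0,0,0,0,0,0]}' >/dev/null; python3 -m inch '{"hand":[84,84,84,84,84,84],"slide":[[0,0,0],[0,0,0],[0,0,10],[0,0,20],[0,0,10],[0,0,0]],"spin":[-0.18,-0.18,-0.18,-0.18,-0.074,0]}' >/dev/null; python3 go.py .574 -.007 .01 15; python3 w.py w11
```

```text
time_s: 31.38
ee_pos: [0.4597, 0.3677, 0.1747]
ee_rot: [[0.862, -0.507, 0.005], [-0.508, -0.862, 0.004], [0.002, -0.006, -1.0]]
wrist_force: [0.1, -0.0, -0.2]
width: 0.05
gripper_force: 0.0
pos [573.6  -7.3 129.9] psi 14.9 slide mm [ 8.000e-01 -1.000e-01  1.199e+02] spin -0.001 t 33.125 F [-0.1 -1.2 -0.3]
w11 [ 0.574  -0.0073  0.1305] 33.175
```

View pics/w11.png

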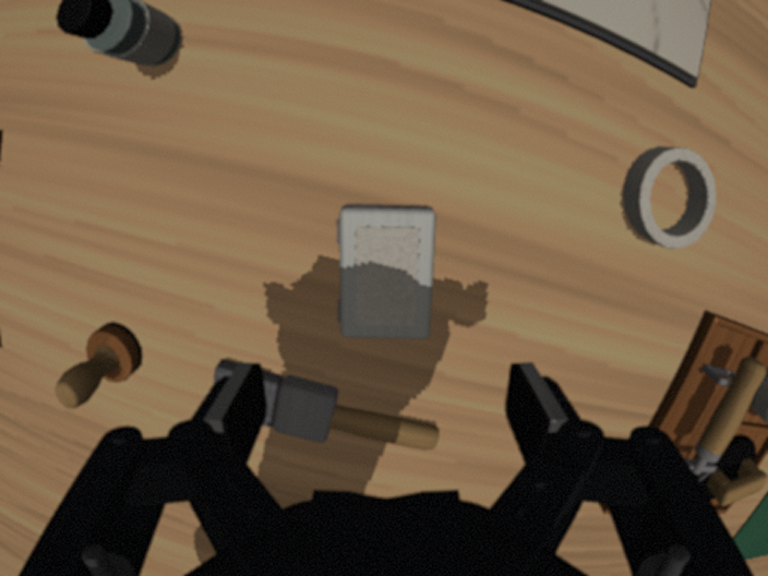

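w11: the tin (340–435, 205–338) is aligned and centred between the fingers.

```bash
python3 -m inch '{"hand":[84,84,84,84,84,60,45,45,45,45],"slide":[[0,0,40],[0,0,45],[0,0,28],[0,0,9],[0,0,0],[0,0,0],[0,0,0],[0,0,0],[0,0,0],[0,0,0]],"spin":[0,0,0,0,0,0,0,0,0,0]}' 55; python3 w.py w12
```

```text
time_s: 34.42
ee_pos: [0.5752, -0.007, 0.0108]
ee_rot: [[0.966, 0.258, 0.002], [0.258, -0.966, 0.0], [0.002, 0.0, -1.0]]
wrist_force: [-1.3, 0.9, 8.5]
width: 0.0536
gripper_force: 57.1
w12 [ 0.5752 -0.007   0.0109] 34.475
```

View pics/w12.png

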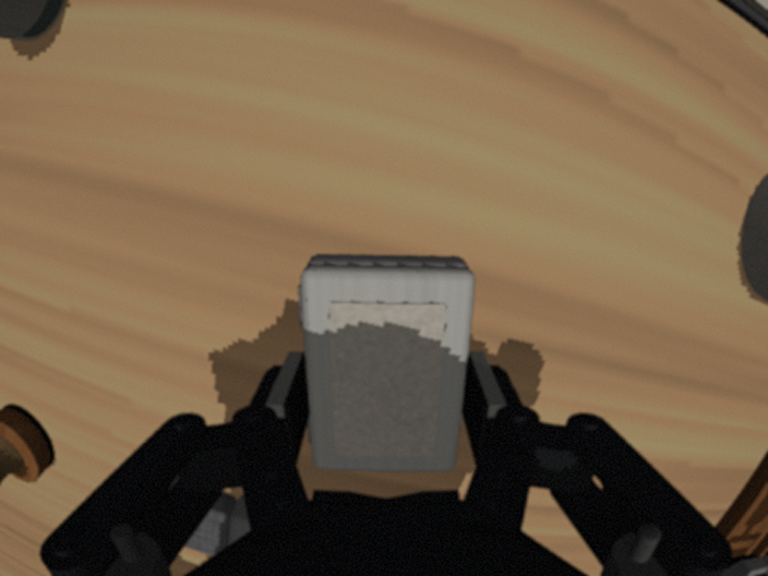

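w12: the tin is held firmly across its 55 mm width.

```bash
python3 -m inch '{"hand":[45,45,45,45,45,45,45],"slide":[[0,0,-15],[0,0,-35],[0,0,-45],[0,0,-25],[0,0,0],[0,0,0],[0,0,0]],"spin":[0,0,0,0,0.144,0.144,0]}' ;python3 go.py .5535 .363 .016 -1.5
```

```text
time_s: 35.35
ee_pos: [0.5745, -0.0069, 0.1303]
ee_rot: [[1.0, -0.025, 0.001], [-0.025, -1.0, 0.0], [0.001, -0.0, -1.0]]
wrist_force: [0.1, -0.7, -0.8]
width: 0.0533
gripper_force: 58.7
pos [574.5  -6.9 130.3] psi -1.4 slide mm [ -30.4 -369.2  114.3] spin 0.001 t 35.35 F [ 0.1 -0.7 -0.8]
```

```bash
python3 -m inch '{"hand":[45,45,45,45,45,45,45,45,45,45],"slide":[[-2,-20,0],[-4,-50,0],[-4,-50,0],[-4,-50,0],[-4,-50,0],[-4,-50,0],[-4,-50,0],[-4,-49,0],[0,0,20],[0,0,25]],"spin":[0,0,0,0,0,0,0,0,0,0]}' >/dev/null;python3 -m inch '{"hand":[45,45],"slide":[[0,0,0],[0,0,0]],"spin":[0,0]}' >/dev/null;python3 go.py .5535 .363 .016 -1.5; python3 w.py w13
```

```text
pos [554.7 361.8  84.9] psi -1.5 slide mm [-1.3 -1.2 68.9] spin 0.0 t 36.85 F [-0.1  0.1 -1.4]
w13 [0.5548 0.3621 0.0852] 36.9
```

View pics/w13.png

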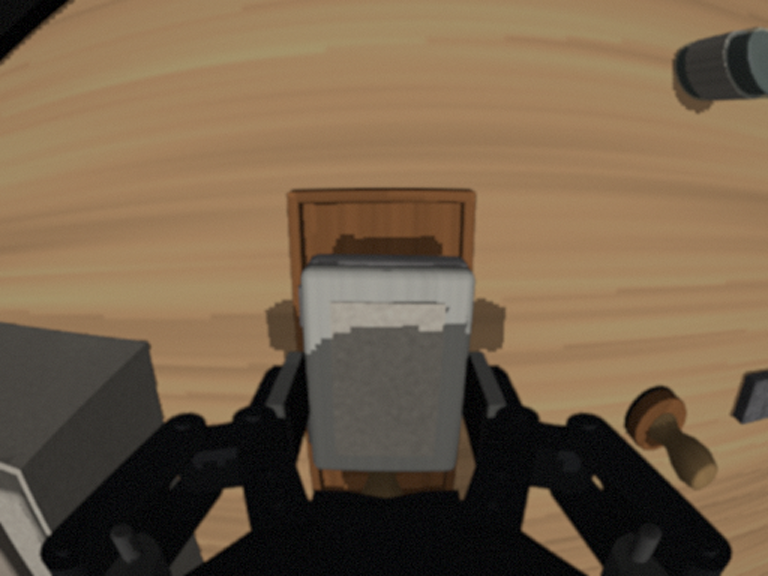

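w13: the tin is over the larger cell, about 2 mm right of the centre line (tray columns 288–475). I'll shift it and lower.

```bash
python3 -m inch '{"hand":[45,45,45,45,45,45],"slide":[[-1,-2,25],[0,0,22],[0,0,8],[0,0,2],[0,0,0],[0,0,0]],"spin":[0,0,0,0,0,0]}' ;python3 go.py .5535 .364 .016 -1.5
```

```text
time_s: 37.65
ee_pos: [0.5536, 0.3648, 0.0281]
ee_rot: [[1.0, -0.026, 0.001], [-0.026, -1.0, 0.001], [0.001, -0.001, -1.0]]
wrist_force: [0.1, 0.3, -1.1]
width: 0.0532
gripper_force: 58.7
pos [553.6 364.8  28.1] psi -1.5 slide mm [-0.1  0.8 12.1] spin 0.0 t 37.65 F [ 0.1  0.3 -1.1]
```

```bash
python3 -m inch '{"hand":[45,45,45,45,45,45],"slide":[[0,0,6],[0,0,3],[0,0,1.5],[0,0,0.8],[0,0,0.5],[0,0,0]],"spin":[0,0,0,0,0,0]}' ;python3 go.py .5535 .364 .016 -1.5
```

```text
time_s: 38.4
ee_pos: [0.5531, 0.3645, 0.0159]
ee_rot: [[1.0, -0.026, -0.0], [-0.026, -1.0, 0.0], [-0.0, -0.0, -1.0]]
wrist_force: [-2.0, -0.8, 4.8]
width: 0.0534
gripper_force: 59.3
pos [553.1 364.5  15.9] psi -1.5 slide mm [ 0.4  0.4 -0.1] spin -0.0 t 38.4 F [-2.  -0.8  4.8]
```

```bash
python3 -m inch '{"hand":[56,64,64,64,64,64,64,64,64],"slide":[[0,0,0],[0,0,0],[0,0,-15],[0,0,-40],[0,0,-60],[0,0,-60],[-30,0,-40],[0,0,0],[0,0,0]],"spin":[0,0,0,0,0,0,0,0,0]}'; python3 w.py w14
```

```text
time_s: 39.52
ee_pos: [0.5231, 0.3654, 0.2307]
ee_rot: [[1.0, -0.026, 0.0], [-0.026, -1.0, 0.0], [0.0, -0.0, -1.0]]
wrist_force: [0.3, -0.5, -0.0]
width: 0.064
gripper_force: 0.0
w14 [0.5232 0.3651 0.2299] 39.575
```

View pics/w14.png

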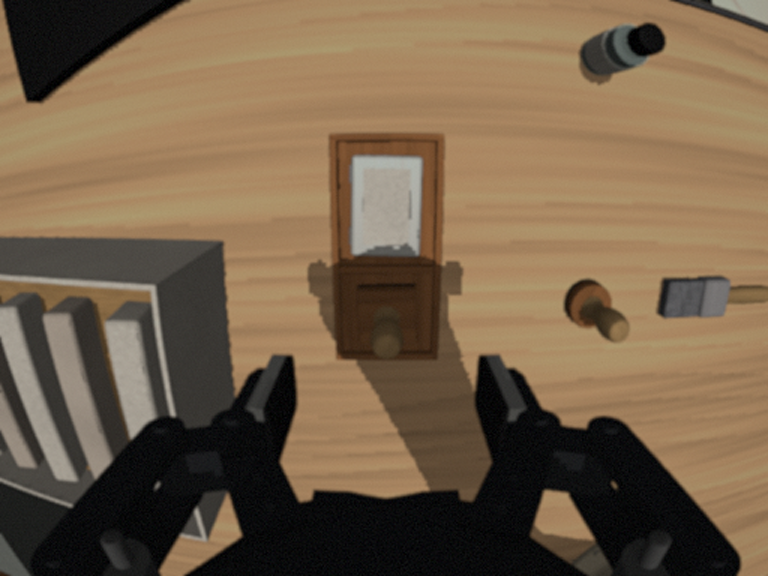

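w14: the tin (350–425, 155–257) and the square stamp sit flat and clear of the walls in their cells, and the bottle and round stamp are where they were.

```bash
python3 -c "
from bench import *
print(sign_off())"
```

```text
the job is handed in; nothing more can be done
None
```

Both kits are made up and the job was handed in at about 40 s of the 128 s; the judge returned no verdict, but the last pictures show all five pieces in their right compartments and the bottle and round stamp in place.

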